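Vent the culture jar: back off the valve's knurled lock nut, then press the valve pin

TASK

Vent the steel culture jar: unscrew the small knurled brass lock nut on its valve anticlockwise (seen from above) all the way to its stop, then press the freed steel pin that sticks up through the nut fully down, hold it there for about two seconds and let it spring back up. Only the nut is to be gripped; treat the pin and the rest of the valve gently (never more than 18 N on them), and leave the nut backed off and the other things on the bench alone.

Things in the scene. Friction and masses are not known exactly. Their poses are not given: they have to be found in the camera images.
- jar: Upright stainless-steel culture jar, heavy, fixed to the bench. Origin at the centre of its underside, z up. Can 120 mm across, lid 136 mm across, flat lid top 128 mm above the origin. On the lid stands the brass vent valve, 26 mm from the centre along the jar's -x; a flat round pressure gauge (36 mm across, 15 mm high) lies 40 mm from the centre along +x.
- gland (a point): Point on the valve's vertical axis, at the top of its brass gland (26 mm across, 10 mm high), 138 mm above the bench. Above it rises the fixed stem, 9 mm across; the stem's top is 14 to 32 mm above this point: it differs from start to start and is not measured, so feel for it.
- nut (a joint): Angle (rad) of the knurled lock nut, 12 mm across, 10 mm high, underside on the stem's top when tight. 0 tight (at the start), grows anticlockwise seen from above, 4.0 at its stop. Turns stiffly (0.05 N m), stays where left, climbs the pin 1.1 mm per rad (4.4 mm in all). Pin and nut are sprung upwards: a nut held at one height while unscrewed draws the pin down.
- pin (a joint): How far (m) the steel pin, 6 mm across, is pressed down: 0 up, 0.004 fully down. When up its top is 19 mm above the stem's top (33 to 51 mm above the gland's): 9 mm above the tight nut, 4.6 mm above the backed-off nut. Spring 2 N at first, 5 N at the end, then a hard stop. Goes down only as far as the nut has climbed, so it is locked while the nut is tight.
- rack: Loose orange tube rack, 100 x 170 x 65 mm with its tubes; origin at the centre of its underside.
- timer: Loose pink kitchen-type timer lying flat, 60 x 85 x 23 mm; origin at the centre of its underside.
- tipbox: Loose blue box of pipette tips with a pale lid, 87 x 127 x 71 mm; origin at the centre of its underside.
Things that resemble listed ones, but are neither listed nor needed, are in the scene too. Leave any pink look-alike of the jar alone.

How it is judged:
On the way, in this order (a step that is already met when the one before it is completed fails the run):
1. the lock nut is backed off to its stop (past 3.6 of 4.0 rad) with the pin up (pressed less than 2 mm) (value of joint nut above 3.6 rad and value of joint pin below 0.002 m), for 0.2 s.
2. with the nut still backed off, the pin is held down (past 3 of its 4 mm) for a second (value of joint nut above 3.6 rad and value of joint pin above 0.003 m), for 1 s.
At the end, for the whole second after the job is handed in: The nut is backed off past 3.6 of 4.0 rad, the pin has sprung back up (less than 1 mm down) and nothing of the robot touches the jar (value of joint nut above 3.6 rad and value of joint pin below 0.001 m and contact force between each of the arm, the fingers and jar below 0.1 N).
It fails at once if the fingers push on the pin with more than 18 N (contact force between the fingers and pin_c0 above 18 N).
It fails at once if the fingers push on the valve's stem or gland with more than 18 N (contact force between the fingers and stem_c0 above 18 N or contact force between the fingers and jar_c2 above 18 N).
It fails at once if the tube rack is moved more than 15 mm (distance of rack from where it was at the start of the episode above 0.015 m).
It fails at once if the timer is moved more than 15 mm (distance of timer from where it was at the start of the episode above 0.015 m).
It fails at once if the tip box is moved more than 15 mm (distance of tipbox from where it was at the start of the episode above 0.015 m).
It also fails if it takes over 62 s, if anything falls off the work surface, if the arm or the gripper's body presses on something with over 40 N, if the wrist force passes 120 N, or if a joint passes its speed limit or range.

ROBOT

A 6-joint arm with a two-finger parallel gripper is mounted at the origin on the work surface. World frame = base frame: x ahead of the robot, y to its left, z up, the work surface at z = 0. Lengths are in m, angles in rad, forces in N, time in s.
With the tool pointing down it reaches from about 0.35 to 0.975 m from the base axis. Payload 7.1 kg.
Tool frame: the origin (TCP) lies where the fingers leave the gripper's body, on its centre line; the fingertips stand 80 mm ahead of it and the grasp point (between the pads) lies 61 mm ahead of it (manip.grip_point_offset is the distance from the TCP to the grasp point, in m); z points along the fingers, y is the line along which they close (so a half turn about z gives the same grasp; the last joint's range is limited). The gripper opens to 88 mm and grips with 3 to 60 N. Pads are 20 mm wide; open, the fingers measure 115 mm over their backs; the gripper's body (75 mm by 178 mm) begins 61 mm behind the grasp point.
Start: joints at [1.104, 0.423, 1.63, -0, 1.089, -0.019], TCP at [0.271, 0.563, 0.303] pointing down, gripper open.
Joint ranges: [-3, 3], [-0.9, 2.11], [0.09, 2.58], [-1.31, 4.45], [0.11, 2.69], [-2.54, 2.54]. Speed limits (rad/s): [2.39, 2.39, 3.01, 3.14, 3.14, 3.14].

INTERFACE

Orientations are given as a 3x3 rotation matrix whose columns are the frame's x, y, z axes.
In Python, from bench import monitor, cams, sign_off, manip gives the robot as it stands. The module is installed in compiled form; this text tells all that it offers.
- The arm moves only by the tool jog_arm, never from a script. Its argument "rows" is a list of rows, each an object with "slide": the shift along the world's x, y, z in cm, a list of three; "delta_rot": the turn, a rotation vector about the world's x, y, z in degrees, a list of three; "gripper": the opening, from 0 (shut) to 1 (fully open). In form: [{"slide": [x, y, z], "delta_rot": [rx, ry, rz], "gripper": gripper}, ...]. A call has 1 to 20 rows; each row shifts and turns the commanded pose from where the row before left it; what a row does not reach is not made up. A row lasts 1/10 s, in which the tool goes at most 50 mm and 8.59 degrees, less where a joint would pass 70% of its speed; a pose out of reach is approached as far as the arm can. A call with a gripper value outside its range is refused whole. The fingers move at their own pace and stop on an object; the grip force is fixed at half the most. Time passes only in rows, so rows that do not move let the fingers close. It gives the time, the measured TCP pose, the force, the opening and the grip force at its end, in the units of the state.
- monitor.state(): the state, without advancing time (a new reading comes with each control period).
- cams.grab_frame(name): name is "scene" or "side" or "wrist"; returns the picture (480x640x3 uint8, red, green, blue); there is no depth.
- cams.camera_params(name): a dict with "camera_matrix" (3x3 intrinsics, pixels), "eye" and "orientation" of the camera in the world. Camera axes: x right, y up, looking along -z (the intrinsics and any distortion apply to the point x, -y, -z); pixel columns grow to the right and rows downward; lengths in m; the calibration is good to about 2 mm. A picture is of the moment at which its call begins: read the wrist's pose just before it. camera_params takes no time and is no camera call; for the wrist camera it gives the pose at the moment of the call.
- sign_off(): hands the job in; it is judged then, once.
The state is a dict: "t": time; "joint_pos": joint angles; "qd": joint speeds; "joint_efforts": joint torques, N m; "ee_pos": TCP position; "tcp_rot": TCP orientation; "contact_force": force on the tool from outside, world axes, zero at the start; "torque": the same for the moment, N m; "gripper_width": opening from 0.0 (shut) to 1.0 (fully open); "finger_force": force on a finger pad.
Only numpy, scipy, OpenCV 4.12 (cv2) and the standard library are available. Lean on these libraries where they do the work, as an engineer would, in place of code of your own. Each camera call takes 0.05 s, during which the arm holds its last target. There are 200 camera calls.

## Working session

There is one attempt and no reset: what is moved stays moved. The work goes in short steps, Python scripts to look and compute and a tool call to move; the robot and the scene stay as the last step left them, time stands still between calls to the robot, and variables do not carry over. Pictures are saved under pics/ and viewed, at most 10 in all, crops included, and the job is handed in when it is done.

Besides the shell and the picture viewer there is one more tool, called after "Request:" in YAML: its name, and indented under it one key for each argument. jog_arm: Moves the arm, as the interface text tells. Its arguments: {"type":"object","properties":{"rows":{"type":"array","items":{"type":"object","properties":{"slide":{"type":"array","items":{"type":"number"}},"delta_rot":{"type":"array","items":{"type":"number"}},"gripper":{"type":"number"}}}}},"required":["rows"]}

```bash
mkdir -p pics; python3 - <<'E'
from bench import monitor, cams, manip
import cv2, numpy as np
s=monitor.state(); print({k:np.round(v,3).tolist() for k,v in s.items()}, manip.grip_point_offset)
for n in ("scene","side"):
    im=cams.grab_frame(n); cv2.imwrite(f"pics/{n}0.png",im[:,:,::-1])
    p=cams.camera_params(n); print(n,{k:np.round(v,4).tolist() if not isinstance(v,str) else v for k,v in p.items()})
E
```

```text
{'t': 0.0, 'joint_pos': [1.104, 0.424, 1.631, 0.0, 1.089, -0.019], 'qd': [-0.0, -0.0, 0.0, -0.001, 0.001, 0.001], 'joint_efforts': [0.0, -54.461, -27.367, 0.064, 0.023, -0.0], 'ee_pos': [0.27, 0.563, 0.302], 'tcp_rot': [[-0.901, 0.433, -0.001], [0.433, 0.901, -0.001], [0.0, -0.001, -1.0]], 'contact_force': [0.808, -0.126, -0.209], 'torque': [-0.032, 0.026, 0.049], 'finger_force': 0.0, 'gripper_width': 0.999} 0.0613
scene {'camera_matrix': [[596.2734, 0.0, 324.8999], [0.0, 596.2734, 234.9712], [0.0, 0.0, 1.0]], 'eye': [0.3117, -0.4422, 1.2699], 'orientation': [[0.8362, 0.4991, -0.2272], [-0.5484, 0.7626, -0.343], [0.0021, 0.4114, 0.9115]]}
side {'camera_matrix': [[617.2536, 0.0, 317.0991], [0.0, 617.2536, 238.5952], [0.0, 0.0, 1.0]], 'eye': [0.0933, -0.5854, 1.4117], 'orientation': [[0.7596, 0.5627, -0.3261], [-0.6503, 0.6474, -0.3976], [-0.0126, 0.5141, 0.8576]]}
```

View pics/scene0.png

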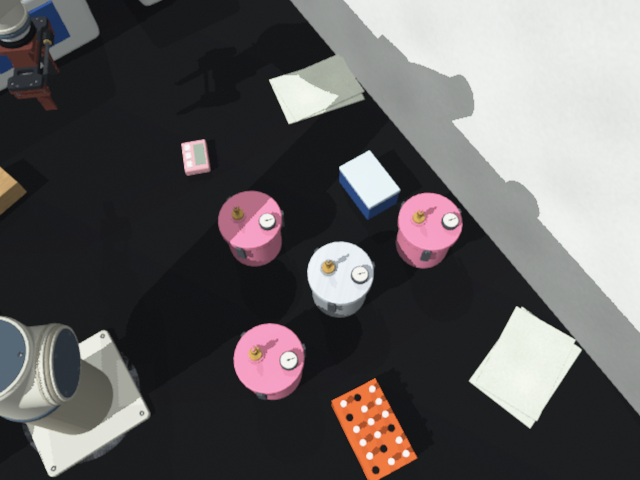

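View pics/side0.png

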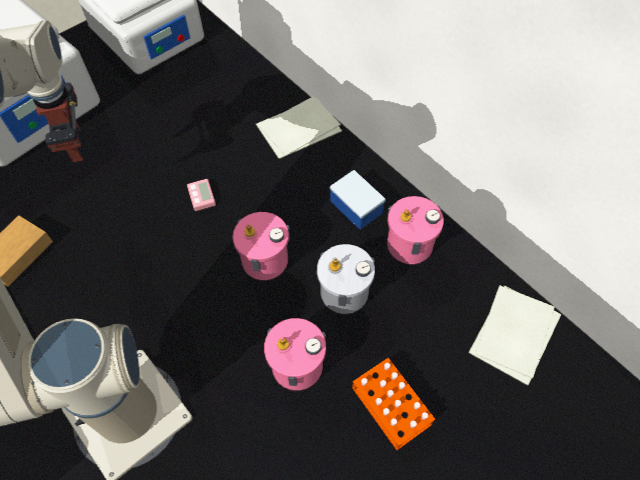

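The steel jar is the white/grey one. In scene, its lid is at (340,270), valve at (328,267) and gauge at (360,275). In side, the valve is at (335,265) and the gauge at (363,268).

```bash
cat > h.py <<'E'
import numpy as np, cv2
from bench import monitor, cams
def ray(p,uv):
    K,R=np.array(p["camera_matrix"]),np.array(p["orientation"])
    d=np.linalg.solve(K,[uv[0],uv[1],1.]); return np.array(p["eye"]),R@(d*[1,-1,-1])
def onplane(p,uv,z):
    e,d=ray(p,uv); return e+d*(z-e[2])/d[2]
def project(p,X):
    c=np.array(p["orientation"]).T@(np.array(X)-p["eye"]); c=c*[1,-1,-1]
    u=np.array(p["camera_matrix"])@c; return u[:2]/u[2]
def tri(obs):
    A=np.zeros((3,3));b=np.zeros(3)
    for p,uv in obs:
        e,d=ray(p,uv); d=d/np.linalg.norm(d); M=np.eye(3)-np.outer(d,d); A+=M;b+=M@e
    return np.linalg.solve(A,b)
def brass(im):
    h=cv2.cvtColor(im,cv2.COLOR_RGB2HSV); return cv2.inRange(h,(10,110,60),(30,255,255))
E
python3 - <<'E'
from h import *
for n,v,g in (("scene",(328,267),(360,275)),("side",(335,265),(363,268))):
    im=cv2.imread(f"pics/{n}0.png")[:,:,::-1].copy(); p=cams.camera_params(n)
    m=brass(im); nl,lab,st,ce=cv2.connectedComponentsWithStats(m)
    for i in range(1,nl):
        if st[i,4]>8 and np.hypot(*(ce[i]-v))<15:
            ys,xs=np.where(lab==i); print(n,st[i],ce[i],onplane(p,ce[i],.145))
    print("gauge",onplane(p,g,.143))
    x,y=v; cv2.imwrite(f"pics/{n}c.png",cv2.resize(im[y-35:y+45,x-45:x+60,::-1],None,fx=5,fy=5,interpolation=cv2.INTER_CUBIC))
a=cv2.imread("pics/scenec.png");b=cv2.imread("pics/sidec.png");cv2.imwrite("pics/both.png",cv2.resize(np.hstack([a,b]),(800,305)))
E
```

```text
scene [322 261  12  12 104] [327.91346154 267.        ] [ 0.55827117 -0.08160904  0.145     ]
gauge [ 0.60325349 -0.13074546  0.143     ]
side [330 259  11  12  92] [334.59782609 265.30434783] [ 0.55856631 -0.08011611  0.145     ]
gauge [ 0.60449543 -0.12798699  0.143     ]
```

View pics/both.png

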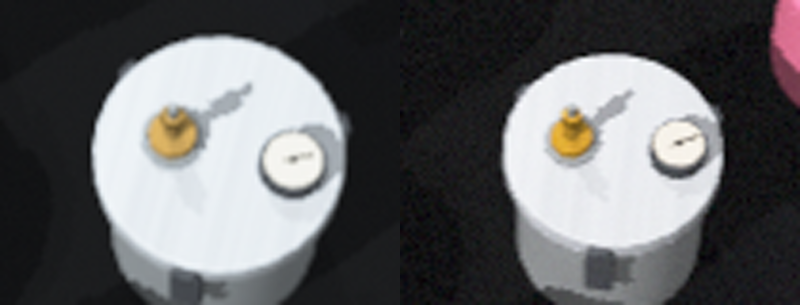

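Request:
jog_arm:
  rows:
    - {"slide":[1.4,-3.2,0.2],"delta_rot":[0,0,-8],"gripper":0.4}
    - {"slide":[1.4,-3.2,0.2],"delta_rot":[0,0,-8],"gripper":0.4}
    - {"slide":[1.4,-3.2,0.2],"delta_rot":[0,0,-8],"gripper":0.4}
    - {"slide":[1.4,-3.2,0.2],"delta_rot":[0,0,-8],"gripper":0.4}
    - {"slide":[1.4,-3.2,0.2],"delta_rot":[0,0,-8],"gripper":0.4}
    - {"slide":[1.4,-3.2,0.2],"delta_rot":[0,0,-8],"gripper":0.4}
    - {"slide":[1.4,-3.2,0.2],"delta_rot":[0,0,-8],"gripper":0.4}
    - {"slide":[1.4,-3.2,0.2],"delta_rot":[0,0,-8],"gripper":0.4}
    - {"slide":[1.4,-3.2,0.2],"delta_rot":[0,0,-8],"gripper":0.4}
    - {"slide":[1.4,-3.2,0.2],"delta_rot":[0,0,-8],"gripper":0.4}
    - {"slide":[1.4,-3.2,0.2],"delta_rot":[0,0,-8],"gripper":0.4}
    - {"slide":[1.4,-3.2,0.2],"delta_rot":[0,0,-8],"gripper":0.4}
    - {"slide":[1.4,-3.2,0.2],"delta_rot":[0,0,-8],"gripper":0.4}
    - {"slide":[1.4,-3.2,0.2],"delta_rot":[0,0,-8],"gripper":0.4}
    - {"slide":[1.4,-3.2,0.2],"delta_rot":[0,0,-8],"gripper":0.4}
    - {"slide":[1.4,-3.2,0.2],"delta_rot":[0,0,-8],"gripper":0.4}
    - {"slide":[1.4,-3.2,0.2],"delta_rot":[0,0,-8],"gripper":0.4}
    - {"slide":[1.4,-3.2,0.2],"delta_rot":[0,0,-8],"gripper":0.4}
    - {"slide":[1.4,-3.2,0.2],"delta_rot":[0,0,-8],"gripper":0.4}
    - {"slide":[1.4,-3.2,0.2],"delta_rot":[0,0,-8],"gripper":0.4}

```text
t: 2.1
ee_pos: [0.5508, -0.0781, 0.3425]
tcp_rot: [[0.995, -0.104, -0.001], [-0.104, -0.995, 0.0], [-0.001, -0.0, -1.0]]
contact_force: [-0.4, 0.1, -0.1]
gripper_width: 0.4
finger_force: 0.0
```

Request:
jog_arm:
  rows:
    - {"slide":[0.1,-0.1,0],"delta_rot":[0,0,-7.5],"gripper":0.4}
    - {"slide":[0.1,-0.1,0],"delta_rot":[0,0,-7.5],"gripper":0.4}
    - {"slide":[0.1,-0.1,0],"delta_rot":[0,0,-7.5],"gripper":0.4}
    - {"slide":[0.1,-0.1,0],"delta_rot":[0,0,-7.5],"gripper":0.4}
    - {"slide":[0,0,0],"delta_rot":[0,0,-7.5],"gripper":0.4}
    - {"slide":[0,0,0],"delta_rot":[0,0,0],"gripper":0.4}
    - {"slide":[0,0,0],"delta_rot":[0,0,0],"gripper":0.4}

```text
t: 2.8
ee_pos: [0.5544, -0.0806, 0.3424]
tcp_rot: [[0.732, -0.681, -0.001], [-0.681, -0.732, 0.0], [-0.0, 0.0, -1.0]]
contact_force: [-0.3, 0.8, -0.6]
gripper_width: 0.398
finger_force: 0.0
```

```bash
python3 - <<'E'
from h import *
s=monitor.state(); print({k:np.round(s[k],4).tolist() for k in ("t","joint_pos","ee_pos","tcp_rot","contact_force","gripper_width")})
p=cams.camera_params("wrist"); im=cams.grab_frame("wrist"); cv2.imwrite("pics/w1.png",im[:,:,::-1])
import pickle; pickle.dump((p,im),open("w1.pkl","wb"))
print({k:np.round(v,4).tolist() for k,v in p.items()})
print(project(p,[.557,-.082,.138]),project(p,[.557,-.082,.189]))
E
```

```text
{'t': 2.8, 'joint_pos': [-0.1656, 0.2835, 1.7379, 0.0, 1.1207, 2.1549], 'ee_pos': [0.5544, -0.0806, 0.3424], 'tcp_rot': [[0.7319, -0.6814, -0.0006], [-0.6814, -0.7319, 0.0001], [-0.0005, 0.0003, -1.0]], 'contact_force': [-0.3208, 0.773, -0.6084], 'gripper_width': 0.3978}
{'camera_matrix': [[336.2668, 0.0, 320.0293], [0.0, 336.2668, 238.1607], [0.0, 0.0, 1.0]], 'eye': [0.6027, -0.1255, 0.4248], 'orientation': [[-0.6815, 0.709, 0.1813], [-0.7318, -0.6602, -0.169], [-0.0002, -0.2478, 0.9688]]}
[319.33407505 226.72954148] [319.18215542 241.82704005]
```

View pics/w1.png

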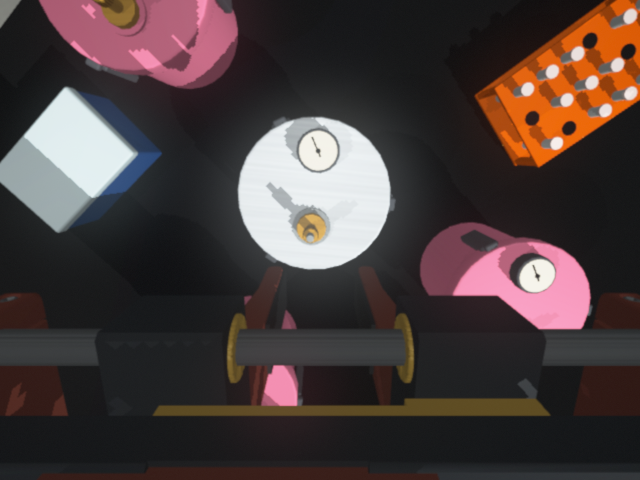

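The wrist view shows the gland at about (312,229), the pin top at about (311,239), and the fingertips at about (278,270) and (365,270).

```bash
python3 - <<'E'
from h import *
import pickle
p,im=pickle.load(open("w1.pkl","rb"))
m=brass(im); m[:200]=0;m[260:]=0;m[:,:285]=0;m[:,340:]=0
ys,xs=np.where(m>0); print("brass",xs.min(),xs.max(),ys.min(),ys.max(),xs.mean(),ys.mean())
t=np.array([0.5544,-0.0806,0.2624]); print("tip mid",project(p,t))
ps,pd=cams.camera_params("scene"),cams.camera_params("side")
for o in ([(ps,(328.4,260.1)),(pd,(335.4,258.3)),(p,(311,239))],[(ps,(328.4,260.1)),(p,(311,239))],[(pd,(335.4,258.3)),(p,(311,239))]):
    print(tri(o))
for z in (.171,.189): print(z,onplane(p,(311,239),z),onplane(ps,(328.4,260.1),z),onplane(pd,(335.4,258.3),z))
cv2.imwrite("pics/w1c.png",cv2.resize(im[205:285,260:385,::-1],None,fx=6,fy=6,interpolation=cv2.INTER_CUBIC))
E
```

```text
brass 297 324 214 241 311.3695652173913 226.41521739130434
tip mid [320.2630563 283.8876727]
[ 0.56077136 -0.07822488  0.17418886]
[ 0.56048672 -0.07753236  0.17349713]
[ 0.56075614 -0.07779651  0.17452173]
0.171 [ 0.55952655 -0.07557018  0.171     ] [ 0.56144803 -0.07822468  0.171     ] [ 0.56250853 -0.07797154  0.171     ]
0.189 [ 0.56258897 -0.07910812  0.189     ] [ 0.55735702 -0.08418593  0.189     ] [ 0.5557009  -0.08533391  0.189     ]
```

View pics/w1c.png

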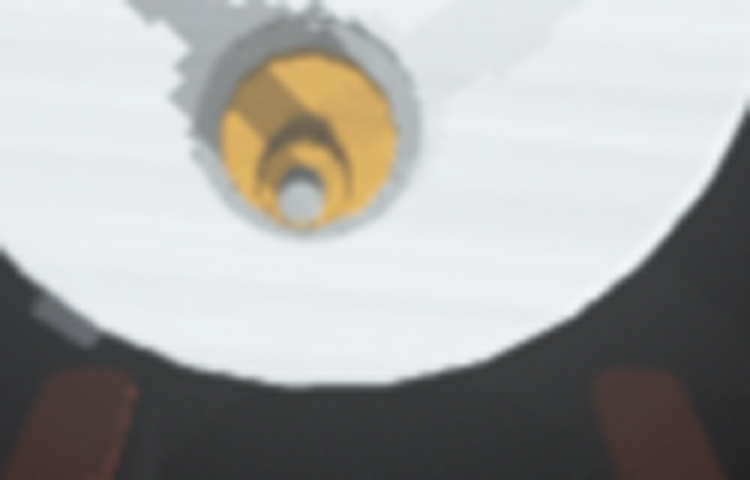

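```bash
python3 - <<'E'
from h import *
import pickle
p,im=pickle.load(open("w1.pkl","rb"))
g=onplane(p,(311.2,228.6),.138); print("gland",g)
for z in np.arange(.165,.195,.004): print(round(z,3),np.round(onplane(p,(310.3,238.3),z)-g,4), )
E
```

```text
gland [ 0.56062131 -0.07565612  0.138     ]
0.165 [-0.0013  0.0013  0.027 ]
0.169 [-0.0006  0.0005  0.031 ]
0.173 [ 0.     -0.0003  0.035 ]
0.177 [ 0.0007 -0.0011  0.039 ]
0.181 [ 0.0014 -0.0019  0.043 ]
0.185 [ 0.002  -0.0027  0.047 ]
0.189 [ 0.0027 -0.0034  0.051 ]
0.193 [ 0.0034 -0.0042  0.055 ]
```

Request:
jog_arm:
  rows:
    - {"slide":[0.3,0.2,-1.5],"delta_rot":[0,0,0],"gripper":0.4}
    - {"slide":[0.3,0.2,-1.5],"delta_rot":[0,0,0],"gripper":0.4}
    - {"slide":[0,0,-1.5],"delta_rot":[0,0,0],"gripper":0.4}
    - {"slide":[0,0,-1.5],"delta_rot":[0,0,0],"gripper":0.4}
    - {"slide":[0,0,0],"delta_rot":[0,0,0],"gripper":0.4}
    - {"slide":[0,0,0],"delta_rot":[0,0,0],"gripper":0.4}

```text
t: 3.45
ee_pos: [0.5604, -0.0764, 0.2817]
tcp_rot: [[0.73, -0.684, -0.002], [-0.684, -0.73, 0.0], [-0.002, 0.001, -1.0]]
contact_force: [-0.3, 0.3, 0.5]
gripper_width: 0.402
finger_force: 0.0
```

```bash
python3 - <<'E'
from h import *
import pickle
s=monitor.state(); print({k:np.round(s[k],4).tolist() for k in ("t","ee_pos","contact_force")})
p=cams.camera_params("wrist"); im=cams.grab_frame("wrist"); pickle.dump((p,im),open("w2.pkl","wb"))
e=s["ee_pos"]+np.array(s["tcp_rot"])[:,2]*.08
print("tip",e,project(p,e)); print([project(p,[.5605,-.0765,z]) for z in (.138,.173)])
m=brass(im); m[:150]=0;m[300:]=0;m[:,:270]=0;m[:,370:]=0
ys,xs=np.where(m>0); print("brass",xs.min(),xs.max(),ys.min(),ys.max())
cv2.imwrite("pics/w2c.png",cv2.resize(im[180:320,235:410,::-1],None,fx=4,fy=4,interpolation=cv2.INTER_CUBIC))
E
```

```text
{'t': 3.45, 'ee_pos': [0.5604, -0.0764, 0.2817], 'contact_force': [-0.3146, 0.3359, 0.4708]}
tip [ 0.56022816 -0.07640021  0.20169076] [320.23867206 283.9573284 ]
[array([319.96961761, 248.93940257]), array([319.99341321, 265.29887346])]
brass 301 336 232 266
```

View pics/w2c.png

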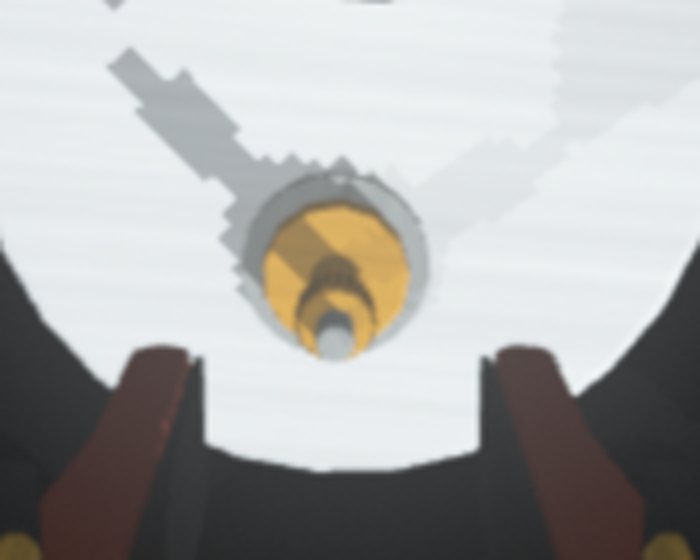

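The fingers' midpoint is at x≈320.7, the pin top at (318.8,265.2) and the gland centre at (319.4,249.5). The pin top is therefore at about z=0.173, so I need a 0.5 mm shift in x and y. Putting the tips at about z=0.157 surrounds the nut with margin either way.

Request:
jog_arm:
  rows:
    - {"slide":[0.05,0.05,-0.9],"delta_rot":[0,0,0],"gripper":0.4}
    - {"slide":[0,0,-0.9],"delta_rot":[0,0,0],"gripper":0.4}
    - {"slide":[0,0,-0.9],"delta_rot":[0,0,0],"gripper":0.4}
    - {"slide":[0,0,-0.9],"delta_rot":[0,0,0],"gripper":0.4}
    - {"slide":[0,0,-0.9],"delta_rot":[0,0,0],"gripper":0.4}
    - {"slide":[0,0,0],"delta_rot":[0,0,0],"gripper":0.4}
    - {"slide":[0,0,0],"delta_rot":[0,0,0],"gripper":0.25}
    - {"slide":[0,0,0],"delta_rot":[0,0,0],"gripper":0.25}

```text
t: 4.3
ee_pos: [0.5614, -0.0762, 0.238]
tcp_rot: [[0.729, -0.684, 0.001], [-0.684, -0.729, -0.0], [0.001, -0.0, -1.0]]
contact_force: [-0.7, 0.1, -0.6]
gripper_width: 0.271
finger_force: 0.0
```

```bash
python3 - <<'E'
from h import *
s=monitor.state(); print({k:np.round(s[k],4).tolist() for k in ("t","ee_pos","contact_force","gripper_width","joint_pos")})
im=cams.grab_frame("wrist")
cv2.imwrite("pics/w3c.png",cv2.resize(im[200:340,235:410,::-1],None,fx=4,fy=4,interpolation=cv2.INTER_CUBIC))
E
```

```text
{'t': 4.3, 'ee_pos': [0.5614, -0.0762, 0.238], 'contact_force': [-0.7129, 0.1381, -0.6068], 'gripper_width': 0.2708, 'joint_pos': [-0.1559, 0.422, 1.8087, 0.0, 0.9103, 2.1682]}
```

View pics/w3c.png

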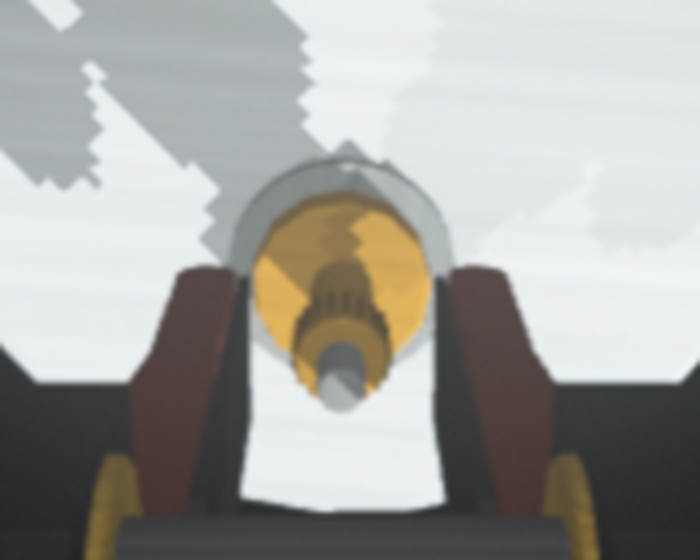

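Centred: the pin top is at crop (341,390), i.e. pixel (320.2,297.5), and the jaws' midpoint is at crop x 343. A quick height check before closing.

```bash
python3 - <<'E'
from h import *
s=monitor.state(); print(s["t"],s["ee_pos"],s["gripper_width"])
p=cams.camera_params("wrist")
for z in (.138,.154,.164,.169,.171,.173,.175,.177): print(z,project(p,[.561,-.076,z]))
E
```

```text
4.35 [ 0.56138668 -0.07620329  0.2381008 ] 0.2561244360382825
0.138 [320.53581164 271.42819899]
0.154 [320.55252899 281.79915855]
0.164 [320.56454393 289.25287735]
0.169 [320.57108649 293.31168949]
0.171 [320.5738136  295.00350914]
0.173 [320.57660706 296.73649073]
0.175 [320.57946933 298.51215498]
0.177 [320.58240296 300.33209843]
```

Request:
jog_arm:
  rows:
    - {"slide":[0,0,0],"delta_rot":[0,0,0],"gripper":0.15}
    - {"slide":[0,0,0],"delta_rot":[0,0,0],"gripper":0.1}
    - {"slide":[0,0,0],"delta_rot":[0,0,0],"gripper":0}
    - {"slide":[0,0,0],"delta_rot":[0,0,0],"gripper":0}
    - {"slide":[0,0,0],"delta_rot":[0,0,0],"gripper":0}
    - {"slide":[0,0,0],"delta_rot":[0,0,0],"gripper":0}

```text
t: 4.95
ee_pos: [0.5613, -0.0761, 0.2379]
tcp_rot: [[0.729, -0.684, 0.001], [-0.684, -0.729, -0.0], [0.0, -0.0, -1.0]]
contact_force: [0.8, 0.8, 1.4]
gripper_width: 0.118
finger_force: 30.0
```

Request:
jog_arm:
  rows:
    - {"slide":[0,0,0.015],"delta_rot":[0,0,8],"gripper":0}
    - {"slide":[0,0,0.015],"delta_rot":[0,0,8],"gripper":0}
    - {"slide":[0,0,0.015],"delta_rot":[0,0,8],"gripper":0}
    - {"slide":[0,0,0.015],"delta_rot":[0,0,8],"gripper":0}

```text
t: 5.35
ee_pos: [0.5611, -0.0764, 0.2384]
tcp_rot: [[0.982, -0.188, 0.0], [-0.188, -0.982, -0.001], [0.0, 0.001, -1.0]]
contact_force: [0.0, -1.6, 2.2]
gripper_width: 0.12
finger_force: 30.0
```

```bash
python3 - <<'E'
from h import *
s=monitor.state(); print({k:np.round(s[k],4).tolist() for k in ("t","ee_pos","contact_force","torque","gripper_width","joint_pos")})
im=cams.grab_frame("wrist")
cv2.imwrite("pics/w4c.png",cv2.resize(im[200:340,235:410,::-1],None,fx=4,fy=4,interpolation=cv2.INTER_CUBIC))
E
```

```text
{'t': 5.35, 'ee_pos': [0.5611, -0.0764, 0.2384], 'contact_force': [0.002, -1.5639, 2.2214], 'torque': [-0.3261, 0.1155, -0.0533], 'gripper_width': 0.1201, 'joint_pos': [-0.1561, 0.4213, 1.8086, -0.0007, 0.9114, 1.604]}
```

View pics/w4c.png

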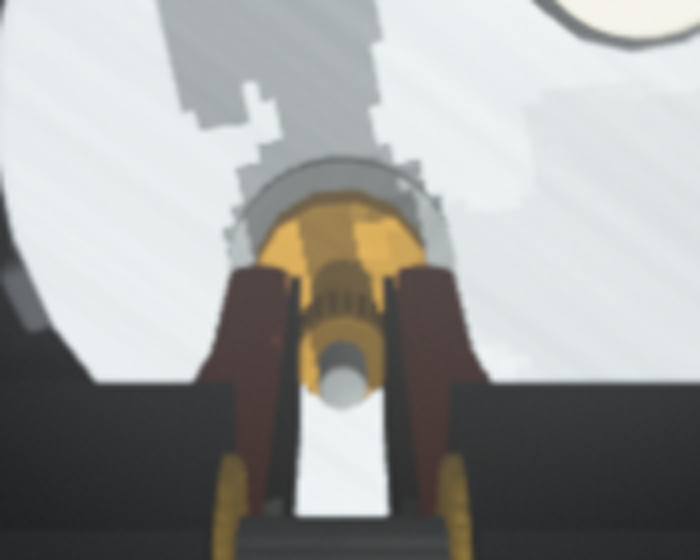

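The jaws hold the nut: it turned 32° with −0.053 N m. I'll continue.

Request:
jog_arm:
  rows:
    - {"slide":[0,0,0.0155],"delta_rot":[0,0,8],"gripper":0}
    - {"slide":[0,0,0.0155],"delta_rot":[0,0,8],"gripper":0}
    - {"slide":[0,0,0.0155],"delta_rot":[0,0,8],"gripper":0}
    - {"slide":[0,0,0.0155],"delta_rot":[0,0,8],"gripper":0}
    - {"slide":[0,0,0.0155],"delta_rot":[0,0,8],"gripper":0}
    - {"slide":[0,0,0.0155],"delta_rot":[0,0,8],"gripper":0}
    - {"slide":[0,0,0.0155],"delta_rot":[0,0,8],"gripper":0}
    - {"slide":[0,0,0.0155],"delta_rot":[0,0,8],"gripper":0}
    - {"slide":[0,0,0.0155],"delta_rot":[0,0,8],"gripper":0}
    - {"slide":[0,0,0.0155],"delta_rot":[0,0,8],"gripper":0}
    - {"slide":[0,0,0.0155],"delta_rot":[0,0,8],"gripper":0}
    - {"slide":[0,0,0.0155],"delta_rot":[0,0,8],"gripper":0}
    - {"slide":[0,0,0.0155],"delta_rot":[0,0,8],"gripper":0}
    - {"slide":[0,0,0.0155],"delta_rot":[0,0,8],"gripper":0}
    - {"slide":[0,0,0.0155],"delta_rot":[0,0,8],"gripper":0}
    - {"slide":[0,0,0.0155],"delta_rot":[0,0,8],"gripper":0}
    - {"slide":[0,0,0.0155],"delta_rot":[0,0,8],"gripper":0}
    - {"slide":[0,0,0.0155],"delta_rot":[0,0,8],"gripper":0}
    - {"slide":[0,0,0.0155],"delta_rot":[0,0,8],"gripper":0}
    - {"slide":[0,0,0.0155],"delta_rot":[0,0,8],"gripper":0}

```text
t: 7.4
ee_pos: [0.5624, -0.0769, 0.2417]
tcp_rot: [[-0.857, 0.515, 0.003], [0.515, 0.857, -0.001], [-0.004, 0.001, -1.0]]
contact_force: [4.1, -3.1, -1.0]
gripper_width: 0.12
finger_force: 30.0
```

```bash
python3 - <<'E'
from h import *
s=monitor.state(); print({k:np.round(s[k],4).tolist() for k in ("t","ee_pos","contact_force","torque","gripper_width","joint_pos")})
E
```

```text
{'t': 7.4, 'ee_pos': [0.5624, -0.0769, 0.2417], 'contact_force': [4.1264, -3.0728, -1.0069], 'torque': [-0.6327, -0.8788, -0.0564], 'gripper_width': 0.1198, 'joint_pos': [-0.1565, 0.4173, 1.8054, -0.0011, 0.9153, -1.1856]}
```

Request:
jog_arm:
  rows:
    - {"slide":[0,0,0.015],"delta_rot":[0,0,8],"gripper":0}
    - {"slide":[0,0,0.015],"delta_rot":[0,0,8],"gripper":0}
    - {"slide":[0,0,0.015],"delta_rot":[0,0,8],"gripper":0}
    - {"slide":[0,0,0.015],"delta_rot":[0,0,8],"gripper":0}
    - {"slide":[0,0,0],"delta_rot":[0,0,3],"gripper":0}
    - {"slide":[0,0,0],"delta_rot":[0,0,0],"gripper":0}
    - {"slide":[0,0,0],"delta_rot":[0,0,0],"gripper":0}

```text
t: 8.1
ee_pos: [0.5625, -0.0765, 0.2424]
tcp_rot: [[-0.998, -0.064, 0.004], [-0.064, 0.998, -0.001], [-0.004, -0.001, -1.0]]
contact_force: [5.3, -1.7, 0.6]
gripper_width: 0.122
finger_force: 30.0
```

```bash
python3 - <<'E'
from h import *
s=monitor.state(); print({k:np.round(s[k],4).tolist() for k in ("t","ee_pos","contact_force","torque","gripper_width","joint_pos")}, np.degrees(np.arctan2(s["tcp_rot"][1][0],s["tcp_rot"][0][0])))
E
```

```text
{'t': 8.1, 'ee_pos': [0.5625, -0.0765, 0.2424], 'contact_force': [5.3481, -1.7446, 0.5993], 'torque': [-0.2522, -0.9536, -0.0437], 'gripper_width': 0.1215, 'joint_pos': [-0.156, 0.4164, 1.8049, -0.0003, 0.9166, -1.7904]} -176.3468940534244
```

Request:
jog_arm:
  rows:
    - {"slide":[0,0,0],"delta_rot":[0,0,0],"gripper":0.3}
    - {"slide":[0,0,0],"delta_rot":[0,0,0],"gripper":0.3}
    - {"slide":[0,0,0],"delta_rot":[0,0,0],"gripper":0.3}
    - {"slide":[0,0,0],"delta_rot":[0,0,0],"gripper":0.3}
    - {"slide":[0,0,0.8],"delta_rot":[0,0,0],"gripper":0.3}
    - {"slide":[0,0,0.8],"delta_rot":[0,0,0],"gripper":0.3}
    - {"slide":[0,0,0.8],"delta_rot":[0,0,0],"gripper":0.3}
    - {"slide":[0,0,0],"delta_rot":[0,0,0],"gripper":0.3}
    - {"slide":[0,0,0],"delta_rot":[0,0,0],"gripper":0.3}

```text
t: 9.0
ee_pos: [0.5612, -0.0761, 0.2665]
tcp_rot: [[-0.998, -0.067, 0.001], [-0.067, 0.998, -0.0], [-0.001, -0.0, -1.0]]
contact_force: [-0.5, -0.2, 0.1]
gripper_width: 0.298
finger_force: 0.0
```

```bash
python3 - <<'E'
from h import *
s=monitor.state(); print({k:np.round(s[k],4).tolist() for k in ("t","ee_pos","contact_force","torque","gripper_width","tcp_rot")})
p=cams.camera_params("wrist")
im=cams.grab_frame("wrist")
for z in (.138,.159,.169,.174): print(z,project(p,[.561,-.0763,z]))
cv2.imwrite("pics/w5c.png",cv2.resize(im[200:340,235:410,::-1],None,fx=4,fy=4,interpolation=cv2.INTER_CUBIC))
E
```

```text
{'t': 9.0, 'ee_pos': [0.5612, -0.0761, 0.2665], 'contact_force': [-0.466, -0.1519, 0.1112], 'torque': [0.0391, 0.0161, -0.0153], 'gripper_width': 0.2984, 'tcp_rot': [[-0.9978, -0.067, 0.0009], [-0.067, 0.9978, -0.0001], [-0.0009, -0.0002, -1.0]]}
0.138 [318.18408753 258.63936828]
0.159 [317.98934662 269.47764379]
0.169 [317.88205002 275.4492201 ]
0.174 [317.82421922 278.66778453]
```

View pics/w5c.png

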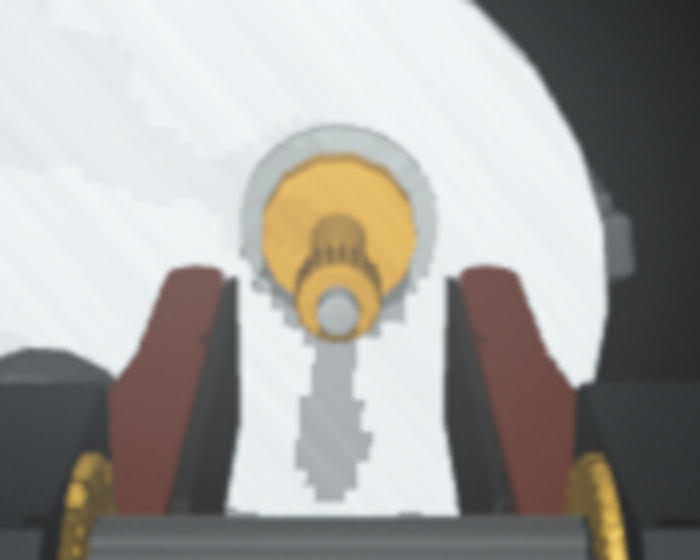

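Pin top is at crop (338,313), near the jaw centre at x 341, and the nut has visibly climbed. Closing the jaws and pressing.

Request:
jog_arm:
  rows:
    - {"slide":[0,0,0],"delta_rot":[0,0,0],"gripper":0}
    - {"slide":[0,0,0],"delta_rot":[0,0,0],"gripper":0}
    - {"slide":[0,0,0],"delta_rot":[0,0,0],"gripper":0}
    - {"slide":[0,0,0],"delta_rot":[0,0,0],"gripper":0}
    - {"slide":[0,0,0],"delta_rot":[0,0,0],"gripper":0}
    - {"slide":[0,0,-0.4],"delta_rot":[0,0,0],"gripper":0}
    - {"slide":[0,0,-0.4],"delta_rot":[0,0,0],"gripper":0}
    - {"slide":[0,0,-0.1],"delta_rot":[0,0,0],"gripper":0}
    - {"slide":[0,0,0],"delta_rot":[0,0,0],"gripper":0}
    - {"slide":[0,0,0],"delta_rot":[0,0,0],"gripper":0}

```text
t: 10.05
ee_pos: [0.5611, -0.0761, 0.2569]
tcp_rot: [[-0.998, -0.067, -0.0], [-0.067, 0.998, 0.0], [0.0, 0.0, -1.0]]
contact_force: [-0.8, 1.0, -0.1]
gripper_width: 0.007
finger_force: 0.0
```

Request:
jog_arm:
  rows:
    - {"slide":[0,0,-0.05],"delta_rot":[0,0,0],"gripper":0}
    - {"slide":[0,0,-0.05],"delta_rot":[0,0,0],"gripper":0}
    - {"slide":[0,0,0],"delta_rot":[0,0,0],"gripper":0}

```text
t: 10.35
ee_pos: [0.5611, -0.0761, 0.256]
tcp_rot: [[-0.998, -0.067, 0.0], [-0.067, 0.998, -0.0], [-0.0, -0.0, -1.0]]
contact_force: [-1.2, -0.3, -0.2]
gripper_width: 0.006
finger_force: 0.0
```

Request:
jog_arm:
  rows:
    - {"slide":[0,0,-0.05],"delta_rot":[0,0,0],"gripper":0}
    - {"slide":[0,0,-0.05],"delta_rot":[0,0,0],"gripper":0}
    - {"slide":[0,0,0],"delta_rot":[0,0,0],"gripper":0}

```text
t: 10.65
ee_pos: [0.5611, -0.0761, 0.2549]
tcp_rot: [[-0.998, -0.067, -0.0], [-0.067, 0.998, 0.0], [0.0, 0.0, -1.0]]
contact_force: [0.9, -0.6, -0.3]
gripper_width: 0.007
finger_force: 0.0
```

Tips at 0.175 with no contact yet.

Request:
jog_arm:
  rows:
    - {"slide":[0,0,-0.05],"delta_rot":[0,0,0],"gripper":0}
    - {"slide":[0,0,-0.05],"delta_rot":[0,0,0],"gripper":0}
    - {"slide":[0,0,0],"delta_rot":[0,0,0],"gripper":0}

```text
t: 10.95
ee_pos: [0.5611, -0.0761, 0.2539]
tcp_rot: [[-0.998, -0.067, -0.0], [-0.067, 0.998, -0.0], [0.0, -0.0, -1.0]]
contact_force: [-0.7, -0.1, -0.5]
gripper_width: 0.003
finger_force: 0.0
```

Request:
jog_arm:
  rows:
    - {"slide":[0,0,-0.05],"delta_rot":[0,0,0],"gripper":0}
    - {"slide":[0,0,-0.05],"delta_rot":[0,0,0],"gripper":0}
    - {"slide":[0,0,0],"delta_rot":[0,0,0],"gripper":0}

```text
t: 11.25
ee_pos: [0.5611, -0.0762, 0.2531]
tcp_rot: [[-0.998, -0.067, 0.0], [-0.067, 0.998, -0.0], [-0.0, -0.0, -1.0]]
contact_force: [-0.3, 0.6, 2.2]
gripper_width: 0.002
finger_force: 1.0
```

Request:
jog_arm:
  rows:
    - {"slide":[0,0,-0.05],"delta_rot":[0,0,0],"gripper":0}
    - {"slide":[0,0,-0.05],"delta_rot":[0,0,0],"gripper":0}
    - {"slide":[0,0,0],"delta_rot":[0,0,0],"gripper":0}

```text
t: 11.55
ee_pos: [0.5611, -0.0761, 0.252]
tcp_rot: [[-0.998, -0.067, 0.0], [-0.067, 0.998, -0.0], [-0.0, -0.0, -1.0]]
contact_force: [-0.5, 0.4, 2.9]
gripper_width: 0.003
finger_force: 1.4
```

Request:
jog_arm:
  rows:
    - {"slide":[0,0,-0.05],"delta_rot":[0,0,0],"gripper":0}
    - {"slide":[0,0,-0.05],"delta_rot":[0,0,0],"gripper":0}
    - {"slide":[0,0,0],"delta_rot":[0,0,0],"gripper":0}
    - {"slide":[0,0,0],"delta_rot":[0,0,0],"gripper":0}

```text
t: 11.95
ee_pos: [0.5612, -0.0762, 0.251]
tcp_rot: [[-0.998, -0.067, 0.0], [-0.067, 0.998, -0.0], [-0.0, -0.0, -1.0]]
contact_force: [-0.7, 0.2, 3.1]
gripper_width: 0.003
finger_force: 1.7
```

Request:
jog_arm:
  rows:
    - {"slide":[0,0,-0.05],"delta_rot":[0,0,0],"gripper":0}
    - {"slide":[0,0,0],"delta_rot":[0,0,0],"gripper":0}
    - {"slide":[0,0,0],"delta_rot":[0,0,0],"gripper":0}

```text
t: 12.25
ee_pos: [0.5611, -0.0761, 0.2505]
tcp_rot: [[-0.998, -0.067, 0.0], [-0.067, 0.998, -0.0], [-0.0, -0.0, -1.0]]
contact_force: [-0.5, 0.8, 3.4]
gripper_width: 0.006
finger_force: 1.9
```

Request:
jog_arm:
  rows:
    - {"slide":[0,0,-0.05],"delta_rot":[0,0,0],"gripper":0}
    - {"slide":[0,0,0],"delta_rot":[0,0,0],"gripper":0}

```text
t: 12.45
ee_pos: [0.5611, -0.0761, 0.25]
tcp_rot: [[-0.998, -0.067, 0.0], [-0.067, 0.998, -0.0], [-0.0, -0.0, -1.0]]
contact_force: [-0.5, 0.0, 4.3]
gripper_width: 0.003
finger_force: 2.1
```

Request:
jog_arm:
  rows:
    - {"slide":[0,0,-0.05],"delta_rot":[0,0,0],"gripper":0}
    - {"slide":[0,0,0],"delta_rot":[0,0,0],"gripper":0}

```text
t: 12.65
ee_pos: [0.5612, -0.0761, 0.2495]
tcp_rot: [[-0.998, -0.067, 0.0], [-0.067, 0.998, -0.0], [-0.0, -0.0, -1.0]]
contact_force: [-0.5, 0.1, 4.3]
gripper_width: 0.006
finger_force: 2.3
```

Request:
jog_arm:
  rows:
    - {"slide":[0,0,-0.03],"delta_rot":[0,0,0],"gripper":0}
    - {"slide":[0,0,0],"delta_rot":[0,0,0],"gripper":0}

```text
t: 12.85
ee_pos: [0.5612, -0.0761, 0.2494]
tcp_rot: [[-0.998, -0.067, 0.0], [-0.067, 0.998, -0.0], [-0.0, -0.0, -1.0]]
contact_force: [-1.7, 0.2, 5.9]
gripper_width: 0.004
finger_force: 3.1
```

Request:
jog_arm:
  rows:
    - {"slide":[0,0,0],"delta_rot":[0,0,0],"gripper":0}
    - {"slide":[0,0,0],"delta_rot":[0,0,0],"gripper":0}
    - {"slide":[0,0,0],"delta_rot":[0,0,0],"gripper":0}
    - {"slide":[0,0,0],"delta_rot":[0,0,0],"gripper":0}
    - {"slide":[0,0,0],"delta_rot":[0,0,0],"gripper":0}
    - {"slide":[0,0,0],"delta_rot":[0,0,0],"gripper":0}
    - {"slide":[0,0,0],"delta_rot":[0,0,0],"gripper":0}
    - {"slide":[0,0,0],"delta_rot":[0,0,0],"gripper":0}
    - {"slide":[0,0,0],"delta_rot":[0,0,0],"gripper":0}
    - {"slide":[0,0,0],"delta_rot":[0,0,0],"gripper":0}
    - {"slide":[0,0,0],"delta_rot":[0,0,0],"gripper":0}
    - {"slide":[0,0,0],"delta_rot":[0,0,0],"gripper":0}
    - {"slide":[0,0,0],"delta_rot":[0,0,0],"gripper":0}
    - {"slide":[0,0,0],"delta_rot":[0,0,0],"gripper":0}
    - {"slide":[0,0,0],"delta_rot":[0,0,0],"gripper":0}
    - {"slide":[0,0,0],"delta_rot":[0,0,0],"gripper":0}
    - {"slide":[0,0,0],"delta_rot":[0,0,0],"gripper":0}
    - {"slide":[0,0,0],"delta_rot":[0,0,0],"gripper":0}

```text
t: 14.65
ee_pos: [0.5611, -0.0761, 0.2494]
tcp_rot: [[-0.998, -0.067, 0.0], [-0.067, 0.998, -0.0], [-0.0, -0.0, -1.0]]
contact_force: [0.0, 0.4, 6.0]
gripper_width: 0.005
finger_force: 3.1
```

The pin is on its hard stop at 6 N and was held for 1.8+ s. Retreating.

Request:
jog_arm:
  rows:
    - {"slide":[0,0,0],"delta_rot":[0,0,0],"gripper":0}
    - {"slide":[0,0,0.2],"delta_rot":[0,0,0],"gripper":0}
    - {"slide":[0,0,0.3],"delta_rot":[0,0,0],"gripper":0}
    - {"slide":[0,0,1],"delta_rot":[0,0,0],"gripper":0}
    - {"slide":[0,0,2],"delta_rot":[0,0,0],"gripper":0}
    - {"slide":[0,0,2],"delta_rot":[0,0,0],"gripper":0}
    - {"slide":[0,0,2],"delta_rot":[0,0,0],"gripper":0}
    - {"slide":[0,0,0],"delta_rot":[0,0,0],"gripper":0}
    - {"slide":[0,0,0],"delta_rot":[0,0,0],"gripper":0}
    - {"slide":[0,0,0],"delta_rot":[0,0,0],"gripper":0}

```text
t: 15.65
ee_pos: [0.5605, -0.076, 0.323]
tcp_rot: [[-0.998, -0.067, -0.002], [-0.067, 0.998, 0.0], [0.002, 0.0, -1.0]]
contact_force: [-0.6, 0.2, 0.1]
gripper_width: 0.006
finger_force: 0.0
```

```bash
python3 - <<'E'
from bench import sign_off
print(sign_off())
E
```

```text
the job is handed in; nothing more can be done
None
```

I unscrewed the nut about 3.96 of 4.0 rad, pressed the pin to its hard stop at about 6 N for two seconds and released it, then lifted clear and handed in; I took no picture after release, and no verdict was returned.

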